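# Load the polish carrier and hold it up to the camera

## Robot

A 6-joint arm with a two-finger parallel gripper is mounted at the origin on the work surface. World frame = base frame: x ahead of the robot, y to its left, z up, the work surface at z = 0. Lengths are in mm, angles in rad, forces in N, time in s.
With the tool pointing down it reaches from about 275 to 750 mm from the base axis. Payload 10.2 kg.
Tool frame: the origin (TCP) lies midway between the tips of the shut fingers; the grasp point (between the pads) lies 19 mm behind it; z points along the fingers, y is the line along which they close (so a half turn about z gives the same grasp; the last joint's range is limited). The gripper opens to 85 mm and grips with 20 to 120 N. Pads are 22 mm wide; open, the fingers measure 114 mm over their backs; the gripper's body (76 mm by 85 mm) begins 54 mm behind the grasp point. The pads swing forward as they close: fully open they stand 13 mm farther back than shut.
Start: joints at [0.991, 0.313, 1.498, -0, 1.331, -0.223], TCP at [183.384, 491.937, 231.294] pointing down, gripper open.
Joint ranges: [-2.94, 2.94], [-0.97, 2.17], [0.19, 2.56], [-1.23, 4.37], [0.02, 3.11], [-2.88, 2.88]. Speed limits (rad/s): [2.39, 2.39, 3.01, 3.14, 3.14, 3.14].

## Interface

Orientations are given as a unit quaternion [w, x, y, z].
In Python, from rig import ctrl gives the robot as it stands.
- The arm moves only by the tool send_rows, never from a script. Its argument "targets" is a list of rows, each a list of 7 numbers: the closure, from -1 (fully open) to 1 (shut), so that 0 is half open, then the shift along the tool's x, y, z in m, then the turn, a rotation vector about the tool's x, y, z in rad. In form: [[claw, dx, dy, dz, ax, ay, az], ...]. A call has exactly 10 rows; each row shifts and turns the commanded pose from where the row before left it, along the tool's axes as they then stand; what a row does not reach is not made up. A row lasts 1/8 s, in which the tool goes at most 62.5 mm and 10.7 degrees, less where a joint would pass 70% of its speed; a pose out of reach is approached as far as the arm can. A call with a gripper value outside its range is refused whole. The fingers move at their own pace and stop on an object; "squeeze" is the grip in N (left out, the last holds). Time passes only in rows, so rows that do not move let the fingers close, or fill a call up. It gives the time, the measured TCP pose, the force, the opening and the grip force at its end, in the units of the state.
- ctrl.sense(): the state, without advancing time (a new reading comes with each control period).
- ctrl.capture(name): name is "scene" or "top"; returns a dict with "img" (384x512x3 uint8, red, green, blue), "camera_matrix" (3x3 intrinsics, pixels), "k1" (the pictures are not rectified: a ray, as slopes to the right and down, at radius r is drawn at 1 + k1 r^2 times it, then the intrinsics apply), "R" (3x3) and "t" (3): a world point X has camera coordinates R X + t. Camera axes: x right, y down, z forward; pixel columns grow to the right and rows downward; lengths in mm; the calibration is good to about 2 mm. A picture is of the moment at which its call begins. There is no depth.
- ctrl.finish_job(): hands the job in; it is judged then, once.
Trained networks look in a picture, given as the dict that the camera call returned (one of the last four; its "shot" number tells which), for a name from the list of things; names that differ only in an ending like _2 or _b are one class to them, and where a whole thing is asked for, a point or a joint stands for the part that bears it (a point fixed in the world has none). Each returns a list of dicts, best first, with "score" (0 to 1); they miss things now and then, are a little off and sometimes report something else, mostly with a low value. They report only what shows in the picture. A call takes as long as a camera call. They do not tell look-alikes from the thing itself.
- ctrl.boxes_of(query, picture): "extent" ([left, top, width, height] in pixels, round what is visible of it).
- ctrl.landmark_of(query, picture): "point" ([column, row] in pixels: a listed point, or the origin of a listed thing).
The state is a dict: "time_s": time; "joints": joint angles; "dq": joint speeds; "tau": joint torques, N m; "eef_pos": TCP position; "ee_rot": TCP orientation; "force": force on the tool from outside, world axes, zero at the start; "wrist_torque": the same for the moment, N m; "grip_width": opening from 0.0 (shut) to 1.0 (fully open); "grip_force": force on a finger pad.
Only numpy, scipy, OpenCV 4.12 (cv2) and the standard library are available. Lean on these libraries where they do the work, as an engineer would, in place of code of your own. Each camera call takes 0.05 s, during which the arm holds its last target. There are 200 camera calls.

## Task

Stand the two pink polish bottles upright in the little wooden carrier, one in each cell, and let go of them. Then lift the loaded carrier by its upright handle and hold it up for its stock photo: level, in the air 20 cm straight in front of the camera's lens, with the middle of the bottles at lens height and the carrier's long side square to the lens. Finish while still holding it there, motionless; do not touch the camera, and leave the clear top-coat bottle, the buffer and the orange stick where they are.

Things in the scene. Friction and masses are not known exactly. Their poses are not given: they have to be found in the camera images.
- carrier: Loose wooden carrier, 50 (x) by 160 (y) mm, 220 g, same either way round. Two open cells at y = +55 and -55 mm, 40 x 40 mm inside, walls 5 mm, floors 5 mm and rims 40 mm above the underside. Between them a block 30 mm high bearing an upright handle fin: 14 mm thick in x, 40 mm wide in y, from 30 to 130 mm above the underside; pinch it across x. Origin: centre of underside, z up.
- cell_a (a point): Centre of the inner floor of the cell at +y of the carrier; axes as the carrier.
- cell_b (a point): Centre of the inner floor of the cell at -y of the carrier; axes as the carrier.
- carrier_mid (a point): Middle of the carrier at the mid-height of loaded bottles: on its axis, 45 mm above its underside; axes as the carrier. This is the point to bring in front of the lens.
- pink_1: Pink closed nail polish bottle, 80 mm tall: round glass body 30 mm in diameter up to 34 mm, sloping shoulder to 42 mm, then a straight round black cap 18 mm in diameter from 42 to 80 mm; about 60 g. Origin: centre of its underside, z up its axis.
- pink_2: Pink, same as the other: closed nail polish bottle, 80 mm tall: round glass body 30 mm in diameter up to 34 mm, sloping shoulder to 42 mm, then a straight round black cap 18 mm in diameter from 42 to 80 mm; about 60 g. Origin: centre of its underside, z up its axis.
- top_coat: Clear pale-blue glass top-coat bottle, not to be moved: closed nail polish bottle, 80 mm tall: round glass body 30 mm in diameter up to 34 mm, sloping shoulder to 42 mm, then a straight round white cap 18 mm in diameter from 42 to 80 mm; about 60 g. Origin: centre of its underside, z up its axis.
- camera: Black compact camera on a mini tripod, fixed to the sill, 232 mm tall (238 mm with its shutter knob); camera body 105 mm wide, tripod feet spread 75 mm around the column. Origin: on the sill below the front face of the camera body; z up. It looks along its own -x, level; turned differently each time.
- lens (a point): Centre of the front of the lens, 200 mm above the sill; axes as the camera: it looks along -x, so 20 cm in front of it is the point at x = -200 mm, y = 0, z = 0 in this frame.
- tray: Fixed round enamel tray, 200 mm across, rim 14 mm high, the buffer lies on it. Origin: centre of its underside.
- buffer: Grey plastic nail buffer block, 95 x 28 x 26 mm, lying on the tray. Origin: centre of its underside, x along it. Not to be moved.
- orange_stick: Thin wooden orange stick, about 120 x 6 x 6 mm, lying on the sill. Origin: under its middle, x along it. Not to be moved.
Things that resemble listed ones, but are neither listed nor needed, are in the scene too. What is shaped like the pink_2 but green is not meant.

How it is judged (in metres and radians):
On the way:
1. both pink bottles stand in the carrier, one per cell, let go, the carrier still standing on the sill (((distance between pink_1 and cell_a below 0.012 m and angle between each of pink_1, pink_2's own z axis and vertical below 0.15 rad and distance between pink_2 and cell_b below 0.012 m) or (distance between pink_1 and cell_b below 0.012 m and angle between each of pink_1, pink_2's own z axis and vertical below 0.15 rad and distance between pink_2 and cell_a below 0.012 m)) and height (world z) of carrier below 0.01 m and angle between carrier's own z axis and vertical below 0.1 rad and contact force between each of pink_1, pink_2 and the fingers below 0.3 N), for 0.2 s.
At the end, for the whole second after the job is handed in: Gripped and held still in the air by the robot alone, both pink bottles upright, one per cell; middle 170-230 mm before the lens, within 25 mm of its axis sideways and in height, square within 0.2 rad, level within 0.12 rad; top coat, buffer and stick within 30 mm of their start (((distance between pink_1 and cell_a below 0.012 m and angle between each of pink_1, pink_2's own z axis and vertical below 0.15 rad and distance between pink_2 and cell_b below 0.012 m) or (distance between pink_1 and cell_b below 0.012 m and angle between each of pink_1, pink_2's own z axis and vertical below 0.15 rad and distance between pink_2 and cell_a below 0.012 m)) and x of carrier_mid in the frame of lens between -0.23 and -0.17 m and y of carrier_mid in the frame of lens between -0.025 and 0.025 m and z of carrier_mid in the frame of lens between -0.025 and 0.025 m and angle between the x axis of carrier and the x axis of camera, either way round below 0.2 rad and angle between carrier's own z axis and vertical below 0.12 rad and height (world z) of carrier above 0.11 m and contact force between carrier and the fingers above 2 N and linear speed of carrier below 0.03 m/s and angular speed of carrier below 0.2 rad/s and contact force between carrier and table below 0.1 N and contact force between carrier and camera below 0.1 N and contact force between carrier and top_coat below 0.1 N and distance of each of top_coat, buffer, orange_stick from where it was at the start of the episode below 0.03 m); the arm keeps its last pose, push and grip.
It fails at once if the camera is bumped (contact force between camera and anything else above 3 N).
It fails at once if the clear top-coat bottle is moved more than 30 mm (distance of top_coat from where it was at the start of the episode above 0.03 m).
It fails at once if the grey buffer is moved more than 30 mm (distance of buffer from where it was at the start of the episode above 0.03 m).
It fails at once if the orange stick is moved more than 30 mm (distance of orange_stick from where it was at the start of the episode above 0.03 m).
It also fails if it takes over 67 s, if anything falls off the work surface, if the arm or the gripper's body presses on something with over 40 N, if the wrist force passes 120 N, or if a joint passes its speed limit or range.

## Working session

There is one attempt and no reset: what is moved stays moved. The work goes in short steps, Python scripts to look and compute and a tool call to move; the robot and the scene stay as the last step left them, time stands still between calls to the robot, and variables do not carry over. Pictures are saved under pics/ and viewed, at most 10 in all, crops included, and the job is handed in when it is done.

Besides the shell and the picture viewer there is one more tool, called as a command line: name --pt "numbers of a row" for each row, then --argument value for the rest. send_rows: Moves the arm, as the interface text tells. Its arguments: {"type":"object","properties":{"targets":{"type":"array"},"squeeze":{"type":"number"}},"required":["targets"]}

```bash
mkdir -p pics; cat > h.py <<'E'
import numpy as np, cv2
from rig import ctrl
def ray(c,uv):
    K=np.array(c["camera_matrix"]);k=c["k1"];R=np.array(c["R"]);t=np.array(c["t"]).ravel()
    p=cv2.undistortPoints(np.array([[uv]],float),K,np.array([k,0,0,0.]))[0,0]
    return -R.T@t, R.T@np.array([p[0],p[1],1])
def atz(c,uv,z):
    o,d=ray(c,uv); return o+d*(z-o[2])/d[2]
def proj(c,X):
    K=np.array(c["camera_matrix"]);R=np.array(c["R"]);t=np.array(c["t"]).ravel()
    return cv2.projectPoints(np.array(X,float).reshape(-1,1,3),cv2.Rodrigues(R)[0],t,K,np.array([c["k1"],0,0,0.]))[0][:,0]
E
python3 - <<'E'
from h import *
for n in("scene","top"):
    c=ctrl.capture(n); cv2.imwrite(f"pics/{n}0.png",cv2.cvtColor(c["img"],cv2.COLOR_RGB2BGR))
    o,_=ray(c,(256,192)); print(n,"cam at",o.round())
    for q in["carrier","cell_a","cell_b","carrier_mid","pink_1","top_coat","camera","lens","tray","buffer","orange_stick"]:
        z={"cell_a":5,"cell_b":5,"carrier_mid":45,"lens":200,"buffer":4}.get(q,0)
        for d in ctrl.landmark_of(q,c)[:5]: print(q,round(d["score"],2),np.round(d["point"]),atz(c,d["point"],z).round())
    for d in ctrl.boxes_of("pink_1",c)[:5]: print("box",round(d["score"],2),np.round(d["extent"]))
print(ctrl.sense())
E
```

```text
scene cam at [1196. -729. 1095.]
carrier 0.69 [248. 188.] [459. 148.   0.]
cell_a 0.95 [239. 198.] [467.  86.   5.]
cell_a 0.8 [263. 180.] [478. 205.   5.]
cell_b 0.95 [239. 198.] [467.  86.   5.]
cell_b 0.8 [263. 180.] [478. 205.   5.]
carrier_mid 0.85 [254. 180.] [480. 154.  45.]
carrier_mid 0.38 [280. 205.] [617. 114.  45.]
pink_1 0.63 [198. 249.] [ 509. -155.    0.]
pink_1 0.63 [160. 290.] [ 527. -330.    0.]
pink_1 0.61 [277. 206.] [588. 139.   0.]
pink_1 0.55 [181. 299.] [ 593. -314.    0.]
top_coat 0.63 [141. 272.] [ 439. -324.    0.]
camera 0.7 [282. 260.] [732. -32.   0.]
camera 0.69 [282. 131.] [356. 483.   0.]
lens 0.74 [279. 207.] [706. -18. 200.]
tray 0.89 [285. 132.] [370. 482.   0.]
tray 0.6 [187. 279.] [ 559. -255.    0.]
buffer 0.76 [280. 131.] [356. 473.   4.]
orange_stick 0.54 [332. 184.] [675. 343.   0.]
box 0.75 [196. 231.   6.  23.]
box 0.65 [152. 269.  14.  21.]
box 0.6 [176. 280.  10.  19.]
box 0.44 [181. 261.  10.  17.]
top cam at [ 363.   68. 1100.]
carrier 0.63 [236. 239.] [460. 144.   0.]
cell_a 0.78 [251. 240.] [461. 100.   5.]
cell_a 0.69 [115. 268.] [35
[... 931 characters left out ...]
.3, 'joints': array([ 9.90609478e-01,  3.12908127e-01,  1.49768837e+00,  3.89390123e-05,
        1.33098698e+00, -2.23401892e-01]), 'dq': array([-9.92547924e-05,  1.02610567e-03,  1.51535974e-03, -3.22941264e-04,
        4.70152443e-04,  2.29220247e-04]), 'tau': array([-1.09879704e-04, -4.12167084e+01, -2.59902442e+01, -1.46124526e-04,
        4.45909391e-04,  7.44874541e-06]), 'eef_pos': array([183.37529274, 491.95036731, 231.29439901]), 'ee_rot': array([-1.56114243e-05,  1.77452343e-01,  9.84129395e-01,  1.16199826e-05]), 'force': array([0.21682776, 0.05873858, 0.18740169]), 'wrist_torque': array([ 0.04634149, -0.06550975,  0.02023549]), 'grip_force': 0.0, 'grip_width': 0.9996376281805787}
```

View pics/scene0.png

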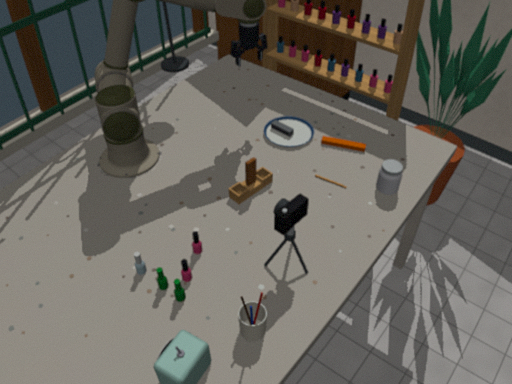

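View pics/top0.png

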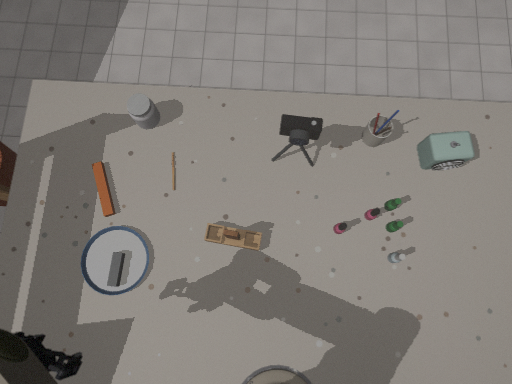

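The scene view shows the pink bottles standing at about (197,243) and (186,271). In the top view they are at (340,228) and (372,214), with the carrier at (234,237) and the camera at (300,130). I'll refine these by fitting silhouettes in both views.

```bash
cat >> h.py <<'E'
from scipy.optimize import minimize, least_squares
def fit(cs,masks,model,p0,step,S=6):
    "silhouette fit: model(p)->list of convex point sets; masks uint8"
    ms=[cv2.resize(m,None,fx=S,fy=S,interpolation=cv2.INTER_NEAREST) for m in masks]
    def cost(p):
        f=0
        for c,m in zip(cs,ms):
            im=np.zeros_like(m)
            for X in model(p):
                q=(proj(c,X)+.5)*S
                cv2.fillConvexPoly(im,cv2.convexHull(np.round(q*16).astype(np.int32)),1,shift=4)
            f+=1-(im&m).sum()/(im|m).sum()
        return f
    p0=np.array(p0,float); s=np.vstack([p0]+[p0+np.eye(len(p0))[i]*step[i] for i in range(len(p0))])
    r=minimize(cost,p0,method="Nelder-Mead",options=dict(initial_simplex=s,maxiter=250)); return r.x,r.fun/len(cs)
def box(x0,x1,y0,y1,z0,z1): return np.array([[x,y,z] for x in(x0,x1) for y in(y0,y1) for z in(z0,z1)],float)
CAR=[box(-25,25,35-5,80,0,40),box(-25,25,-80,-30,0,40),box(-25,25,-35,35,0,30),box(-7,7,-20,20,30,130)]
def carrier(p):
    c,s=np.cos(p[2]),np.sin(p[2]); R=np.array([[c,-s,0],[s,c,0],[0,0,1]])
    return [X@R.T+[p[0],p[1],0] for X in CAR]
A=np.linspace(0,2*np.pi,24,endpoint=False)
def ring(r,z): return np.c_[r*np.cos(A),r*np.sin(A),0*A+z]
BOT=[np.vstack([ring(15,0),ring(15,34),ring(9,42)])]
def bottle(p): return [X+[p[0],p[1],0] for X in BOT]
def hsv(c): return cv2.cvtColor(c["img"],cv2.COLOR_RGB2HSV)
def near(m,c,X,r):
    u=proj(c,[X])[0]; k=np.zeros_like(m); cv2.circle(k,tuple(int(v) for v in u),r,1,-1); return m&k
def pink(c):
    h=hsv(c); return (((h[...,0]>155)|(h[...,0]<4))&(h[...,1]>120)&(h[...,2]>40)).astype(np.uint8)
def wood(c):
    h=hsv(c); return ((h[...,0]>6)&(h[...,0]<24)&(h[...,1]>95)).astype(np.uint8)
def big(c,n): 
    return c
E
python3 - <<'E'
from h import *
cs=[ctrl.capture(n) for n in("scene","top")]
for X in([507,-156,17],[553,-251,17]):
    ms=[near(pink(c),c,X,17) for c in cs]
    print("pink",[int(m.sum()) for m in ms],*[ (p.round(1),round(f,2)) for p,f in [fit(cs,ms,bottle,X[:2],[8,8])]+[fit([c],[m],bottle,X[:2],[8,8]) for c,m in zip(cs,ms)]])
X=[465,152,50]
ms=[near(wood(c),c,X,36) for c in cs]
print("car",[int(m.sum()) for m in ms],*[(p.round(2),round(f,2)) for p,f in [fit(cs,ms,carrier,[465,152,-.06],[8,8,.1])]+[fit([c],[m],carrier,[465,152,-.06],[8,8,.1]) for c,m in zip(cs,ms)]])
# views
def crop(c,x,y,w,h,f): return cv2.resize(cv2.cvtColor(c["img"][y:y+h,x:x+w],cv2.COLOR_RGB2BGR),None,fx=f,fy=f,interpolation=cv2.INTER_CUBIC)
a=crop(cs[1],265,105,80,70,5); b=crop(cs[1],195,210,80,70,5)
d=crop(cs[0],220,150,80,70,5); e=crop(cs[0],260,185,80,70,5)
cv2.imwrite("pics/m.png",cv2.resize(np.vstack([np.hstack([a,b]),np.hstack([e,d])]),(686,600)))
# camera lens: triangulate network points
ls=[ctrl.landmark_of("lens",c)[0]["point"] for c in cs]
rs=[ray(c,u) for c,u in zip(cs,ls)]
M=sum(np.eye(3)-np.outer(d,d)/(d@d) for o,d in rs); v=sum((np.eye(3)-np.outer(d,d)/(d@d))@o for o,d in rs)
print("lens tri",np.linalg.solve(M,v).round(1),[atz(c,u,200).round(1) for c,u in zip(cs,ls)],ls)
E
```

```text
pink [85, 2] (array([ 508.5, -158.8]), np.float64(0.68)) (array([ 509.2, -158.8]), np.float64(0.38)) (array([ 512.4, -136.1]), np.float64(0.98))
pink [96, 1] (array([ 555.8, -251.2]), np.float64(0.67)) (array([ 554.2, -251.1]), np.float64(0.35)) (array([ 556.4, -225.3]), np.float64(0.99))
car [934, 94] (array([ 4.6612e+02,  1.5078e+02, -1.0000e-01]), np.float64(0.5)) (array([ 4.6583e+02,  1.4957e+02, -9.0000e-02]), np.float64(0.09)) (array([ 4.7392e+02,  1.5291e+02, -2.0000e-01]), np.float64(0.91))
lens tri [698.   -8.3 191.5] [array([701.6, -16.8, 200. ]), array([696.3,  -6.3, 200. ])] [[278.4, 206.0], [295.8, 143.5]]
```

View pics/m.png

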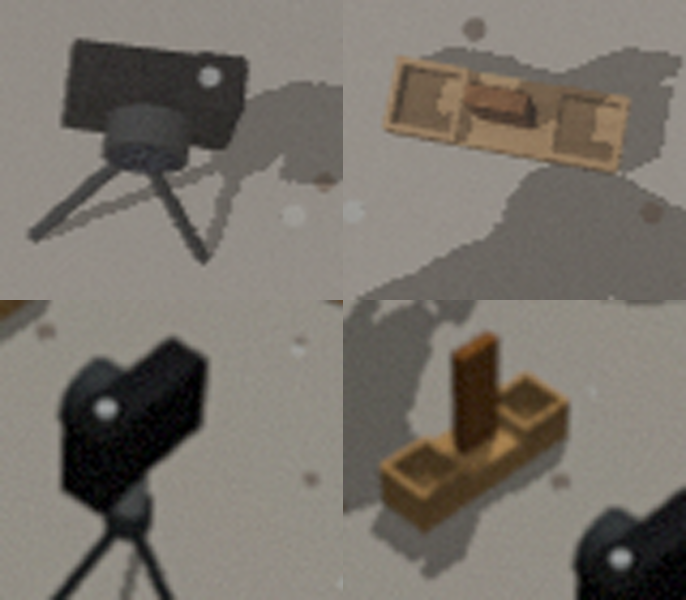

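The crop shows the carrier clearly in both views, turned slightly. The camera body's back edge runs from about (282.5,114.3) to (322.6,118.5) in the top view, and the lens front is near (299,141).

```bash
cat >> h.py <<'E'
def pink(c):
    h=hsv(c); return (((h[...,0]>150)|(h[...,0]<4))&(h[...,1]>70)&(h[...,2]>30)).astype(np.uint8)
E
python3 - <<'E'
from h import *
cs=[ctrl.capture(n) for n in("scene","top")]; t=cs[1]
for X in([508,-158,17],[554,-251,17]):
    ms=[near(pink(c),c,X,17) for c in cs]
    print("pink",[int(m.sum()) for m in ms],*[ (p.round(1),round(f,2)) for p,f in [fit(cs,ms,bottle,X[:2],[8,8])]+[fit([c],[m],bottle,X[:2],[8,8]) for c,m in zip(cs,ms)]])
    # black cap top: dark pixels centroid
    for c in cs:
        m=near((hsv(c)[...,2]<60).astype(np.uint8),c,[X[0],X[1],61],8); ys,xs=np.nonzero(m); print(" cap",len(xs),atz(c,(xs.mean(),ys.mean()),61).round(1))
h=hsv(t); print("wood hsv",h[237,225],h[217,218],h[232,229],"pink",h[228,339],h[229,338],"sill",h[260,300])
g=lambda x,y,ox,oy:(ox+x/4.2875-.4,oy+y/4.2857-.4)
P=np.array([atz(t,g(x-343,y,195,210),40) for x,y in[(398,57),(383,130),(618,172),(630,95)]]); print(P.round(1),P.mean(0).round(1),[np.linalg.norm(P[i]-P[i-1]).round() for i in range(4)])
d=(P[0]+P[1]-P[2]-P[3])/2; print("yaw",np.arctan2(-d[0],d[1]))
Q=np.array([atz(t,g(x,y,265,105),232) for x,y in[(75,40),(247,58)]]); print("back edge",Q.round(1),np.linalg.norm(Q[0]-Q[1]))
e=Q[0]-Q[1]; yaw=np.arctan2(-e[0],e[1]); print("cam yaw",yaw,"mid",Q.mean(0).round(1))
print("lens bottom front",atz(t,g(146,152,265,105),200).round(1))
for p in[(75,40),(247,58),(63,127),(228,148)]: print([atz(t,g(*p,265,105),z).round() for z in(165,232)])
E
```

```text
pink [107, 59] (array([ 508.6, -158.1]), np.float64(0.35)) (array([ 509. , -158.6]), np.float64(0.22)) (array([ 508.6, -156.1]), np.float64(0.48))
 cap 50 [ 509.4 -159.1   61. ]
 cap 35 [ 508.8 -157.6   61. ]
pink [116, 73] (array([ 555.2, -250.4]), np.float64(0.32)) (array([ 555. , -250.9]), np.float64(0.22)) (array([ 554.7, -248.8]), np.float64(0.4))
 cap 55 [ 556.6 -252.2   61. ]
 cap 44 [ 554.8 -249.6   61. ]
wood hsv [ 15  88 145] [ 16  22 151] [ 12 113 120] pink [175  50  66] [168  97 132] sill [ 15  21 148]
[[499.  227.6  40. ]
 [449.5 233.4  40. ]
 [430.5  74.9  40. ]
 [482.1  69.8  40. ]] [465.3 151.4  40. ] [np.float64(159.0), np.float64(50.0), np.float64(160.0), np.float64(52.0)]
yaw -0.11273612078357761
back edge [[761.5  33.7 232. ]
 [755.5 -67.8 232. ]] 101.63118962696113
cam yaw -0.058520646261951303 mid [758.5 -17.  232. ]
lens bottom front [706.  -13.3 200. ]
[array([792.,  31., 165.]), array([761.,  34., 232.])]
[array([786., -78., 165.]), array([756., -68., 232.])]
[array([733.,  36., 165.]), array([707.,  38., 232.])]
[array([725., -68., 165.]), array([699., -58., 232.])]
```

Consistent: the sizes match (carrier 159 × 51 mm, camera body about 102 mm). Turning the tool and approaching the first bottle.

send_rows --pt "-1 0 0 0 0 0 0.165" --pt "-1 0 0 0 0 0 0.165" --pt "-1 0 0 0 0 0 0.165" --pt "-1 0 0 0 0 0 0.165" --pt "-1 0 0 0 0 0 0.165" --pt "-1 0 0 0 0 0 0.165" --pt "-1 0 0 0 0 0 0.165" --pt "-1 0 0 0 0 0 0.165" --pt "-1 -0.022 0.014 0 0 0 0" --pt "-1 -0.044 0.028 0 0 0 0" --squeeze 30

```text
time_s: 2.85
eef_pos: [218.2, 421.6, 231.1]
ee_rot: [-0.0, 0.743, 0.669, 0.0]
force: [0.6, 0.2, 0.9]
grip_width: 0.996
grip_force: 0.0
```

send_rows --pt "-1 -0.044 0.028 0 0 0 0" --pt "-1 -0.044 0.028 0 0 0 0" --pt "-1 -0.044 0.028 0 0 0 0" --pt "-1 -0.044 0.028 0 0 0 0" --pt "-1 -0.044 0.028 0 0 0 0" --pt "-1 -0.044 0.028 0 0 0 0" --pt "-1 -0.044 0.028 0 0 0 0" --pt "-1 -0.044 0.028 0 0 0 0" --pt "-1 -0.044 0.028 0 0 0 0" --pt "-1 -0.044 0.028 0 0 0 0"

```text
time_s: 4.1
eef_pos: [450.6, -47.1, 231.5]
ee_rot: [0.0, 0.744, 0.669, 0.0]
force: [0.7, 1.1, 0.8]
grip_width: 1.004
grip_force: 0.0
```

send_rows --pt "-1 -0.044 0.028 0 0 0 0" --pt "-1 -0.044 0.028 0 0 0 0" --pt "-1 -0.018 0.0143 0 0 0 0" --pt "-1 0 0 0.02 0 0 0" --pt "-1 0 0 0.025 0 0 0" --pt "-1 0 0 0.025 0 0 0" --pt "-1 0 0 0.02 0 0 0" --pt "-1 0 0 0 0 0 0" --pt "-1 0 0 0 0 0 0" --pt "-1 0 0 0 0 0 0"

```text
time_s: 5.35
eef_pos: [509.1, -158.3, 142.2]
ee_rot: [0.001, 0.744, 0.669, 0.0]
force: [-0.1, -0.2, 0.0]
grip_width: 1.0
grip_force: 0.0
```

send_rows --pt "-1 0 0 0.025 0 0 0" --pt "-1 0 0 0.025 0 0 0" --pt "-1 0 0 0.024 0 0 0" --pt "-1 0 0 0.015 0 0 0" --pt "-1 0 0 0 0 0 0" --pt "0.2 0 0 0 0 0 0" --pt "0.6 0 0 0 0 0 0" --pt "1 0 0 0 0 0 0" --pt "1 0 0 0 0 0 0" --pt "1 0 0 0 0 0 0"

```text
time_s: 6.6
eef_pos: [508.9, -158.2, 52.7]
ee_rot: [0.0, 0.744, 0.669, 0.0]
force: [0.3, 0.3, 4.5]
grip_width: 0.195
grip_force: 29.2
```

send_rows --pt "1 0 0 0 0 0 0" --pt "1 0 0 0 0 0 0" --pt "1 0 0 -0.01 0 0 0" --pt "1 0 0 -0.02 0 0 0" --pt "1 0 0 -0.03 0 0 0" --pt "1 0 0 -0.03 0 0 0" --pt "1 0 0 -0.03 0 0 0" --pt "1 0 0 -0.02 0 0 0" --pt "1 0 0 -0.01 0 0 0" --pt "1 0 0 0 0 0 0"

```text
time_s: 7.85
eef_pos: [508.8, -158.1, 202.5]
ee_rot: [0.0, 0.744, 0.669, 0.0]
force: [-0.0, -0.5, 0.2]
grip_width: 0.199
grip_force: 29.3
```

send_rows --pt "1 0.02 -0.0042 0 0 0 0" --pt "1 0.04 -0.0084 0 0 0 0" --pt "1 0.045 -0.0095 0 0 0 0" --pt "1 0.05 -0.0105 0 0 0 0" --pt "1 0.05 -0.0105 0 0 0 0" --pt "1 0.05 -0.0105 0 0 0 0" --pt "1 0.045 -0.0095 0 0 0 0" --pt "1 0.04 -0.0084 0 0 0 0" --pt "1 0.0206 -0.0042 0 0 0 0" --pt "1 0 0 0 0 0 0"

```text
time_s: 9.1
eef_pos: [470.4, 210.0, 201.5]
ee_rot: [-0.0, 0.743, 0.67, -0.001]
force: [0.1, -0.2, -0.4]
grip_width: 0.197
grip_force: 29.4
```

```bash
python3 - <<'E'
from h import *
s=ctrl.sense();print(s["eef_pos"].round(1),s["grip_width"])
cs=[ctrl.capture(n) for n in("scene","top")]
def crop(c,x,y,w,h,f): return cv2.resize(cv2.cvtColor(c["img"][y:y+h,x:x+w],cv2.COLOR_RGB2BGR),None,fx=f,fy=f,interpolation=cv2.INTER_CUBIC)
cv2.imwrite("pics/c1.png",np.hstack([crop(cs[0],215,120,80,110,5),crop(cs[1],180,190,80,110,5)]))
E
```

```text
[470.4 210.  201.5] 0.1970896539964657
```

View pics/c1.png

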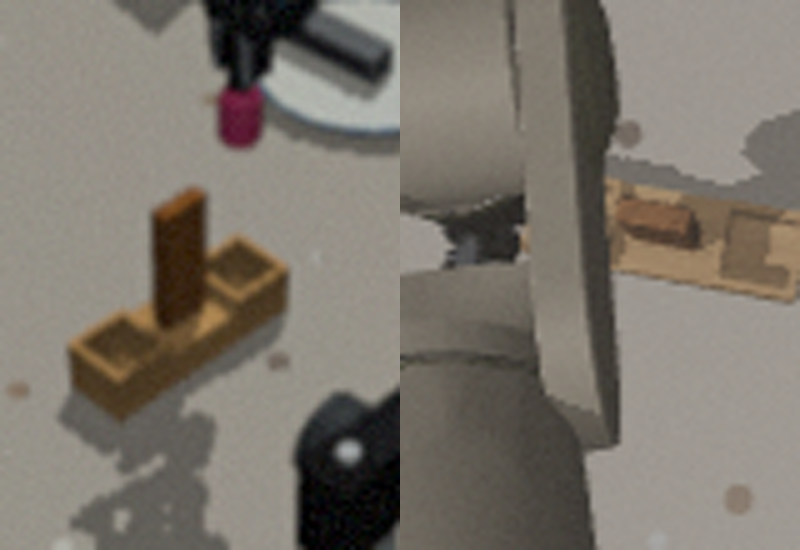

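The held bottle hangs upright (scene crop, body at about (240,118)), and the carrier is unmoved. Lowering it into the +y cell.

send_rows --pt "1 -0.001 0.0014 0.01 0 0 0" --pt "1 0 0 0.025 0 0 0" --pt "1 0 0 0.025 0 0 0" --pt "1 0 0 0.025 0 0 0" --pt "1 0 0 0.02 0 0 0" --pt "1 0 0 0.015 0 0 0" --pt "1 0 0 0.01 0 0 0" --pt "1 0 0 0.01 0 0 0" --pt "1 0 0 0 0 0 0" --pt "1 0 0 0 0 0 0"

```text
time_s: 10.45
eef_pos: [473.2, 207.4, 62.7]
ee_rot: [0.0, 0.744, 0.669, 0.0]
force: [-0.4, 1.4, -0.2]
grip_width: 0.194
grip_force: 29.4
```

send_rows --pt "1 0 0 0.003 0 0 0" --pt "1 0 0 0 0 0 0" --pt "0.6 0 0 0 0 0 0" --pt "0.4 0 0 0 0 0 0" --pt "0.2 0 0 0 0 0 0" --pt "0.2 0 0 0 0 0 0" --pt "0.2 0 0 -0.015 0 0 0" --pt "0.2 0 0 -0.025 0 0 0" --pt "0.2 0 0 -0.04 0 0 0" --pt "0.2 0 0 -0.05 0 0 0"

```text
time_s: 11.7
eef_pos: [472.5, 207.2, 191.2]
ee_rot: [-0.0, 0.744, 0.669, -0.0]
force: [1.1, -0.7, -0.3]
grip_width: 0.399
grip_force: 0.0
```

send_rows --pt "0 -0.02 0.006 0 0 0 0" --pt "-1 -0.045 0.0132 0 0 0 0" --pt "-1 -0.055 0.016 0 0 0 0" --pt "-1 -0.055 0.016 0 0 0 0" --pt "-1 -0.055 0.016 0 0 0 0" --pt "-1 -0.055 0.016 0 0 0 0" --pt "-1 -0.055 0.016 0 0 0 0" --pt "-1 -0.05 0.0146 0 0 0 0" --pt "-1 -0.04 0.0117 0 0 0 0" --pt "-1 -0.0166 0.0052 0 0 0 0"

```text
time_s: 12.95
eef_pos: [555.5, -252.5, 190.0]
ee_rot: [0.0, 0.744, 0.668, 0.0]
force: [0.3, 0.4, -0.6]
grip_width: 1.0
grip_force: 0.0
```

```bash
python3 - <<'E'
from h import *
s=ctrl.sense();print(s["eef_pos"].round(1),s["grip_width"])
cs=[ctrl.capture(n) for n in("scene","top")]
c=cs[1]; X=[465,152,50]
def crop(c,x,y,w,h,f): return cv2.resize(cv2.cvtColor(c["img"][y:y+h,x:x+w],cv2.COLOR_RGB2BGR),None,fx=f,fy=f,interpolation=cv2.INTER_CUBIC)
cv2.imwrite("pics/c2.png",np.hstack([crop(cs[0],215,130,80,90,5),crop(cs[1],195,190,80,90,5)]))
c=cs[0]; m=near(wood(c),c,X,36); print(fit([c],[m],carrier,[465,152,-.1],[5,5,.05]))
E
```

```text
[ 555.5 -252.5  190. ] 0.9997500824585411
(array([ 4.66899710e+02,  1.50726382e+02, -8.94791249e-02]), np.float64(0.15151927684600308))
```

View pics/c2.png

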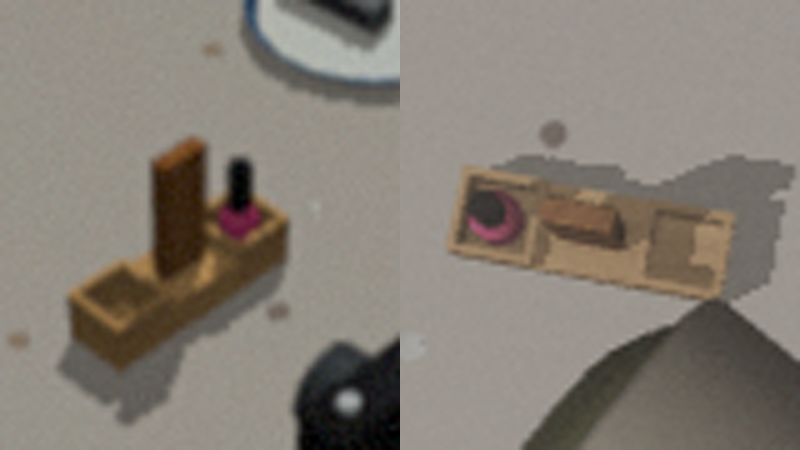

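The first bottle stands upright in its cell (scene crop about (239,195), top crop about (492,214)), and the carrier hasn't shifted. Picking up the second.

send_rows --pt "-1 0 0 0.02 0 0 0" --pt "-1 0 0 0.03 0 0 0" --pt "-1 0 0 0.03 0 0 0" --pt "-1 0 0 0.025 0 0 0" --pt "-1 0 0 0.02 0 0 0" --pt "-1 0 0 0.012 0 0 0" --pt "-1 0 0 0 0 0 0" --pt "0.2 0 0 0 0 0 0" --pt "0.6 0 0 0 0 0 0" --pt "1 0 0 0 0 0 0"

```text
time_s: 14.3
eef_pos: [555.7, -250.7, 52.7]
ee_rot: [0.0, 0.744, 0.669, 0.0]
force: [0.3, 0.9, 0.3]
grip_width: 0.378
grip_force: 0.0
```

send_rows --pt "1 0 0 0 0 0 0" --pt "1 0 0 0 0 0 0" --pt "1 0 0 0 0 0 0" --pt "1 0 0 -0.01 0 0 0" --pt "1 0 0 -0.02 0 0 0" --pt "1 0 0 -0.03 0 0 0" --pt "1 0 0 -0.03 0 0 0" --pt "1 0 0 -0.03 0 0 0" --pt "1 0 0 -0.02 0 0 0" --pt "1 0 0 -0.01 0 0 0"

```text
time_s: 15.55
eef_pos: [555.8, -250.7, 203.7]
ee_rot: [0.001, 0.744, 0.669, 0.0]
force: [0.4, -0.3, -0.7]
grip_width: 0.201
grip_force: 29.6
```

send_rows --pt "1 0.02 -0.0079 0 0 0 0" --pt "1 0.04 -0.0159 0 0 0 0" --pt "1 0.045 -0.0178 0 0 0 0" --pt "1 0.045 -0.0178 0 0 0 0" --pt "1 0.045 -0.0178 0 0 0 0" --pt "1 0.045 -0.0178 0 0 0 0" --pt "1 0.04 -0.0159 0 0 0 0" --pt "1 0.03 -0.0119 0 0 0 0" --pt "1 0.0172 -0.0068 0 0 0 0" --pt "1 0.005 -0.002 0 0 0 0"

```text
time_s: 16.8
eef_pos: [459.5, 94.4, 202.1]
ee_rot: [-0.0, 0.743, 0.669, -0.0]
force: [-0.3, 0.8, -0.9]
grip_width: 0.197
grip_force: 29.6
```

send_rows --pt "1 0 0 0.01 0 0 0" --pt "1 0 0 0.025 0 0 0" --pt "1 0 0 0.025 0 0 0" --pt "1 0 0 0.02 0 0 0" --pt "1 0 0 0.01 0 0 0" --pt "1 0 0 0 0 0 0" --pt "1 0 0 0 0 0 0" --pt "1 0 0 0 0 0 0" --pt "1 0 0 0 0 0 0" --pt "1 0 0 0 0 0 0"

```text
time_s: 18.05
eef_pos: [460.0, 93.7, 112.5]
ee_rot: [0.0, 0.744, 0.669, 0.0]
force: [-0.5, -1.0, 0.1]
grip_width: 0.2
grip_force: 29.5
```

```bash
python3 - <<'E'
from h import *
s=ctrl.sense();print(s["eef_pos"].round(1),s["grip_width"])
c=ctrl.capture("scene")
cv2.imwrite("pics/c3.png",cv2.resize(cv2.cvtColor(c["img"][130:220,200:300],cv2.COLOR_RGB2BGR),None,fx=5,fy=5,interpolation=cv2.INTER_CUBIC))
E
```

```text
[460.   93.7 112.5] 0.19991583252855857
```

View pics/c3.png

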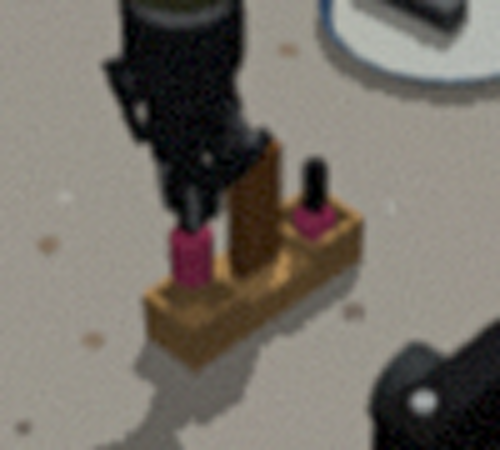

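The second bottle hangs right over the empty cell (crop about (192,258)). Lowering and releasing.

send_rows --pt "1 0 0 0.012 0 0 0" --pt "1 0 0 0.015 0 0 0" --pt "1 0 0 0.013 0 0 0" --pt "1 0 0 0.008 0 0 0" --pt "1 0 0 0.0045 0 0 0" --pt "1 0 0 0 0 0 0" --pt "1 0 0 0 0 0 0" --pt "0.6 0 0 0 0 0 0" --pt "0.4 0 0 0 0 0 0" --pt "0.2 0 0 0 0 0 0"

```text
time_s: 19.35
eef_pos: [460.0, 93.6, 59.9]
ee_rot: [0.0, 0.744, 0.669, 0.0]
force: [0.5, 0.2, -0.3]
grip_width: 0.4
grip_force: 0.0
```

send_rows --pt "0.2 0 0 0 0 0 0" --pt "0.2 0 0 -0.01 0 0 0" --pt "0.2 0 0 -0.02 0 0 0" --pt "0.2 0 0 -0.03 0 0 0" --pt "0.2 0 0 -0.03 0 0 0" --pt "0.2 0 0 -0.025 0 0 0" --pt "0 0 0 -0.015 0 0 0" --pt "0 0 0 0 0 0 0" --pt "0 0 0 0 0 0 0" --pt "0 0 0 0 0 0 0"

```text
time_s: 20.6
eef_pos: [459.6, 93.7, 189.2]
ee_rot: [-0.0, 0.744, 0.669, -0.0]
force: [0.1, 0.7, 0.1]
grip_width: 0.5
grip_force: 0.0
```

```bash
python3 - <<'E'
from h import *
s=ctrl.sense();print(s["eef_pos"].round(1),s["grip_width"])
c=ctrl.capture("scene");X=[465,152,50]
m=near(wood(c),c,X,36); print(fit([c],[m],carrier,[465,152,-.1],[5,5,.05]))
cv2.imwrite("pics/c4.png",cv2.resize(cv2.cvtColor(c["img"][130:220,200:300],cv2.COLOR_RGB2BGR),None,fx=5,fy=5,interpolation=cv2.INTER_CUBIC))
E
```

```text
[459.6  93.7 189.2] 0.49992296782627577
(array([ 4.66761379e+02,  1.50424671e+02, -8.13306404e-02]), np.float64(0.22751192910702112))
```

View pics/c4.png

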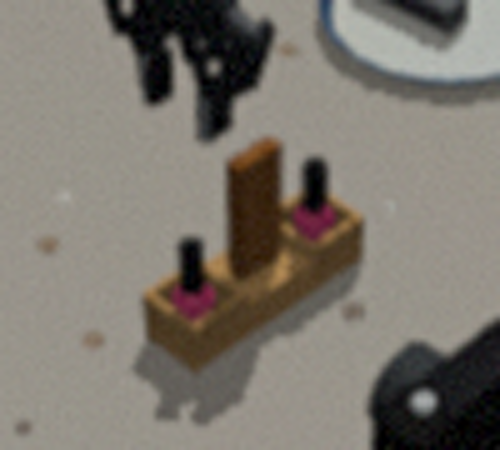

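Both bottles stand in their cells (crop about (192,270) and (315,195)). Grasping the handle.

send_rows --pt "-0.5 0.02 0 0 0 0 0" --pt "-0.5 0.025 0 0 0 0 0" --pt "-0.5 0.0125 0.0004 0 0 0 0" --pt "-0.5 0 0 0 0 0 0" --pt "-0.5 0 0 0.015 0 0 0" --pt "-0.5 0 0 0.025 0 0 0" --pt "-0.5 0 0 0.025 0 0 0" --pt "-0.5 0 0 0.02 0 0 0" --pt "-0.5 0 0 0.013 0 0 0" --pt "-0.5 0 0 0.005 0 0 0"

```text
time_s: 21.9
eef_pos: [466.1, 150.4, 86.0]
ee_rot: [-0.0, 0.744, 0.668, -0.0]
force: [-0.1, 0.7, 0.4]
grip_width: 0.753
grip_force: 0.0
```

send_rows --pt "-0.3 0 0 0 0 0 0" --pt "0 0 0 0 0 0 0" --pt "0.2 0 0 0 0 0 0" --pt "0.4 0 0 0 0 0 0" --pt "0.6 0 0 0 0 0 0" --pt "0.7 0 0 0 0 0 0" --pt "0.8 0 0 0 0 0 0" --pt "1 0 0 0 0 0 0" --pt "1 0 0 0 0 0 0" --pt "1 0 0 0 0 0 0" --squeeze 70

```text
time_s: 23.15
eef_pos: [466.5, 150.8, 87.0]
ee_rot: [0.0, 0.744, 0.669, 0.0]
force: [-1.6, -0.5, 5.1]
grip_width: 0.151
grip_force: 68.4
```

send_rows --pt "1 0 0 -0.005 0 0 0" --pt "1 0 0 -0.01 0 0 0" --pt "1 0 0 -0.018 0 0 0" --pt "1 0 0 -0.022 0 0 0" --pt "1 0 0 -0.025 0 0 0" --pt "1 0 0 -0.025 0 0 0" --pt "1 0 0 -0.022 0 0 0" --pt "1 0 0 -0.016 0 0 0" --pt "1 0 0 -0.009 0 0 0" --pt "1 0 0 -0.003 0 0 0"

```text
time_s: 24.4
eef_pos: [466.3, 150.8, 242.1]
ee_rot: [0.0, 0.744, 0.669, 0.0]
force: [0.2, -0.5, -2.4]
grip_width: 0.153
grip_force: 68.3
```

send_rows --pt "1 -0.005 0.0018 0 0 0 0" --pt "1 -0.012 0.0042 0 0 0 0" --pt "1 -0.018 0.0064 0 0 0 0" --pt "1 -0.022 0.0078 0 0 0 0" --pt "1 -0.024 0.0085 0 0 0 0" --pt "1 -0.024 0.0085 0 0 0 0" --pt "1 -0.02 0.0071 0 0 0 0" --pt "1 -0.013 0.0046 0 0 0 0" --pt "1 -0.006 0.0021 0 0 0 -0.018" --pt "1 -0.0021 0.0007 0 0 0 -0.018"

```text
time_s: 25.65
eef_pos: [502.3, -0.0, 241.7]
ee_rot: [-0.0, 0.731, 0.682, -0.0]
force: [-0.1, 1.1, -2.9]
grip_width: 0.154
grip_force: 68.3
```

send_rows --pt "1 0 0 0 0 0 0" --pt "1 0 0 0 0 0 0" --pt "1 0 0 0 0 0 0" --pt "1 0 0 0 0 0 0" --pt "1 0 0 0 0 0 0" --pt "1 0 0 0 0 0 0" --pt "1 0 0 0 0 0 0" --pt "1 0 0 0 0 0 0" --pt "1 0 0 0 0 0 0" --pt "1 0 0 0 0 0 0"

```text
time_s: 26.9
eef_pos: [502.4, 0.0, 241.8]
ee_rot: [-0.0, 0.731, 0.682, -0.0]
force: [0.5, 0.6, -3.3]
grip_width: 0.154
grip_force: 68.3
```

```bash
python3 - <<'E'
from h import *
s=ctrl.sense();print(s["eef_pos"].round(1),s["ee_rot"].round(4),s["grip_width"],s["grip_force"])
c=ctrl.capture("scene");t=ctrl.capture("top")
for k in(c,t):
  for q in("carrier_mid","lens"): print(q,[(round(d["score"],2),atz(k,d["point"],200).round(1)) for d in ctrl.landmark_of(q,k)[:2]])
m=near(wood(c),c,[502,0,205],45)
f=lambda p:[X+[0,0,p[3]] for X in carrier(p)]
print(fit([c],[m],f,[502,0,-.07,155],[5,5,.05,5]),"predicted mid px",proj(c,[[502,0,200]]))
cr=lambda k,x,y:cv2.resize(cv2.cvtColor(k["img"][y:y+120,x:x+100],cv2.COLOR_RGB2BGR),None,fx=4,fy=4,interpolation=cv2.INTER_CUBIC)
cv2.imwrite("pics/c5.png",np.hstack([cr(c,200,115),cr(t,240,105)]))
E
```

```text
[502.4   0.  241.8] [-0.      0.7314  0.6819 -0.    ] 0.15368180130503536 68.34691286087036
carrier_mid [(0.66, array([508.9,  -0. , 200. ]))]
lens [(0.86, array([693.9, -11.3, 200. ])), (0.7, array([517.5,  -4.2, 200. ]))]
carrier_mid [(0.74, array([499.5,   1.2, 200. ])), (0.32, array([499.5,  59.4, 200. ]))]
lens [(0.96, array([700.6,  -5.6, 200. ])), (0.54, array([498.8,  57.9, 200. ]))]
(array([ 5.01178846e+02,  1.48979127e+00, -2.62816941e-02,  1.54223548e+02]), np.float64(0.3066796882947771)) predicted mid px [[226.83293307 172.22497217]]
```

View pics/c5.png

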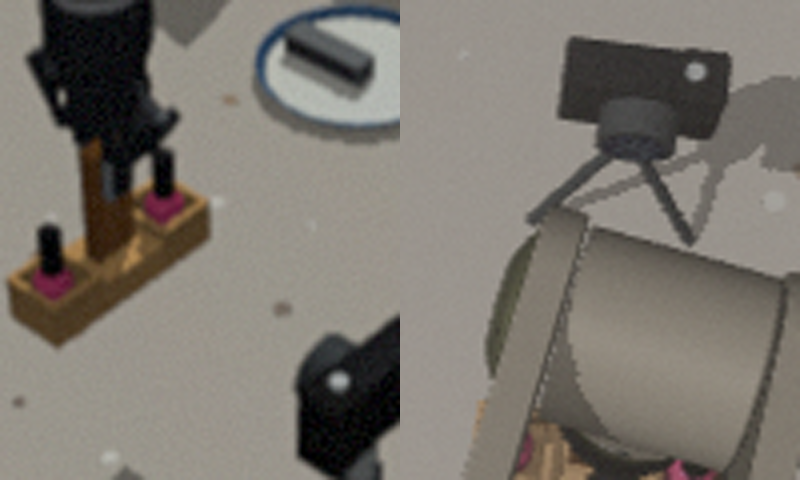

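The loaded carrier hangs level with both bottles upright (scene crop about (52,265) and (165,190)), about 20 cm in front of the lens. Handing in.

```bash
python3 -c "
from rig import ctrl
print(ctrl.finish_job())"
```

```text
the job is handed in; nothing more can be done
None
```

I put both pink bottles upright in the carrier, one per cell, lifted it by its handle and handed the job in while holding it still and level, about 20 cm in front of the lens at lens height; no verdict was returned.

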